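# Lock the gluing fixture with its linch pin and sprung ring

### The arm

A 7-joint arm with a two-finger parallel gripper is mounted at the origin on a cart in front of the work surface, level with it; the furniture and walls round the work are solid. World frame = base frame: x ahead of the robot, y to its left, z up, the work surface at z = 0. Lengths are in m, angles in rad, forces in N, time in s.
With the tool pointing down it reaches from about 0.35 to 0.9 m from the base axis. Payload 19.9 kg.
Tool frame: the origin (TCP) lies midway between the tips of the shut fingers; the grasp point (between the pads) lies 19 mm behind it; z points along the fingers, y is the line along which they close (so a half turn about z gives the same grasp; the last joint's range is limited). The gripper opens to 94 mm and grips with 3 to 60 N. Pads are 16 mm wide; open, the fingers measure 119 mm over their backs; the gripper's body (75 mm by 177 mm) begins 78 mm behind the grasp point.
Start: joints at [-1.222, 0.417, -0.01, 1.614, 0.005, 1.111, -0.053], TCP at [0.238, 0.578, 0.205] pointing down, gripper open.
Joint ranges: [-2.81, 2.81], [-0.39, 2.02], [-1.27, 1.25], [0.06, 2.57], [-1.19, 4.33], [0.19, 2], [-2.82, 2.82]. Speed limits (rad/s): [1.89, 1.89, 2.39, 2.39, 3.01, 3.01, 3.01].

### API

Orientations are given as a 3x3 rotation matrix whose columns are the frame's x, y, z axes.
In Python, from cell import * gives the robot as it stands.
- The arm moves only by the tool servo_tool, never from a script. Its argument "steps" is a list of rows, each a list of 5 numbers: the closure, from -1 (fully open) to 1 (shut), then the shift along the tool's x, y, z in mm, then the turn about the tool's z in rad. A call has exactly 8 rows; each row is the pose to reach, as a shift and turn from the pose commanded when the call began, along the tool's axes at that moment; what a row does not reach only later rows make up. A row lasts 1/10 s, in which the tool goes at most 50 mm and 8.59 degrees, less where a joint would pass 70% of its speed; a pose out of reach is approached as far as the arm can. A call with a gripper value outside its range is refused whole. The fingers move at their own pace and stop on an object; "squeeze" is the grip in N (left out, the last holds). Time passes only in rows, so rows that repeat a pose let the fingers close, or fill a call up. It gives the time, the measured TCP pose, the force, the opening and the grip force at its end, in the units of the state.
- get_state(): the state, without advancing time (a new reading comes with each control period).
- read_camera(name): name is "scene" or "top" or "wrist"; returns a dict with "color" (480x640x3 uint8, blue, green, red), "range_z" (480x640 float32, m along the optical axis (not along the pixel's ray), 0 where there is no reading), "fx", "fy", "cx", "cy" (pixels), "R" (3x3) and "t" (3): a world point X has camera coordinates R X + t. Camera axes: x right, y down, z forward; pixel columns grow to the right and rows downward; lengths in m; the calibration is good to about 2 mm. A picture is of the moment at which its call begins.
- sign_off(): hands the job in; it is judged then, once.
Trained networks look in the newest picture that a camera, given by its name, has taken for a name from the list of things; names that differ only in an ending like _2 or _b are one class to them, and where a whole thing is asked for, a point or a joint stands for the part that bears it (a point fixed in the world has none). Each returns a list of dicts, best first, with "confidence" (0 to 1); they miss things now and then, are a little off and sometimes report something else, mostly with a low value. They report only what shows in the picture. A call takes as long as a camera call.
- boxes_of(camera, label): "location" ([column, row] in pixels, amid what is visible of it).
- regions_of(camera, label): "region" (480x640 bool, what is visible of it) and "location" ([column, row] in pixels, amid what is visible of it).
The state is a dict: "time_s": time; "joint_positions": joint angles; "joint_vel": joint speeds; "joint_efforts": joint torques, N m; "ee_pos": TCP position; "tcp_rot": TCP orientation; "wrist_force": force on the tool from outside, world axes, zero at the start; "wrist_torque": the same for the moment, N m; "width": finger opening in m; "gripper_force": force on a finger pad.
Only numpy, scipy, OpenCV 4.12 (cv2) and the standard library are available. Lean on these libraries where they do the work, as an engineer would, in place of code of your own. Each camera call takes 0.05 s, during which the arm holds its last target. There are 200 camera calls.

### The job

Lock the rosewood bridge caul into the gluing fixture: push the sliding wooden bar by its post, away from you, until it is fully home and holds the caul against the fence. Then, with the ring still standing open, push the linch pin through the cheeks and the bar until its collar is against the cheek, and finally flip the sprung wire ring over so that it snaps down over the far end of the pin.

Things in the scene. Friction and masses are not known exactly. Their poses are not given: they have to be found in the camera images.
- fixture: Wooden gluing fixture fixed to the cart. Origin on the cart top (z 0) under the crossing of pin and bar axes; x = the way the bar is pushed home (away from the robot), y = along the pin to its knob (robot's left), z up. Plate x -77..93, y -75..75, top z 15 mm. Two cheeks x -22..22, y 13..27 and -27..-13, top z 70. A tape roll and a short caul lie on the plate at -y, not in use.
- fence_face (a point): Middle of the top edge of the fence's face (fixture x 66.5 mm, y 0, z 64). The fence stands on a raised ledge, top z 38 mm, that runs across the fixture at x 44..90, y -55..55 mm. Axes as the fixture.
- stop_bar (a joint): Slide of the wooden bar (24 mm wide, z 38..62 mm, between the cheeks): 0 = fully home at a hard stop, nose at fixture x 45 mm, its 18 mm cross hole in line with the pin. Value in m = how far it stands back toward the robot (0.020 to 0.028 at the start). Stays where it is left; about 3 N moves it. Unless it is home the pin runs against its side.
- post_top (a point): Centre of the top face of the dark push post on the bar: 14 mm thick along the bar, 24 mm wide, top z 120 mm, 58 mm above the bar. When the bar is home: fixture x -45 mm, y 0. Axes as the fixture.
- lock_pin (a joint): Slide of the steel linch pin (12 mm thick, 133 mm long with knob), pushed along fixture -y: 0 = home at a hard stop, collar against the +y cheek, round nose 11 mm out of the -y cheek (fixture y -38 mm). Value in m = how far it is still drawn out along +y (0.054 to 0.063 at the start, nose inside the near cheek). Captive, stays where it is left; about 3 N moves it.
- knob_face (a point): Centre of the outer flat face of the pin's round black knob (34 mm diameter), where it is pushed: z 50 mm, fixture x 0, y 95 mm plus the pin's value. Axes as the fixture.
- ring (a joint): Hinge of the sprung wire ring on the pin; axis along fixture x at y 33 mm plus the pin's value, z 68 mm. 0 = closed over the pin's nose; 1.66 rad = open, just past upright. An over-centre spring (1 to 2 N at the cross bar) holds either end; pushed below about 0.95 rad it snaps shut by itself. If the pin is not home the cross bar lands on cheek or bar and the ring does not close.
- cross_bar (a point): Middle of the ring's cross bar, 6 mm steel wire, 51 mm long along fixture x (ring 60 mm wide). Closed: 76 mm toward fixture -y and 18 mm below the hinge axis, just in front of the pin's nose. Open: about 77 mm above the hinge and 11 mm to its -y side (z about 145 mm). Axes turn with the ring; closed they are the fixture's.
- bridge_caul: Loose dark rosewood notched caul, 21 x 98 x 25 mm (solid part 20 mm wide, 16 mm tall), lying across the ledge, long axis along fixture y, between the bar's nose and the fence, 0 to 11 mm off the fence at the start. Origin: centre of its underside, z 38 mm. When held, its centre is at fixture x 55 to 57 mm.

How it is judged:
By the outcome, as a careful person would: the job done as asked, in the order asked, and still so for the second after the job is handed in, with the robot touching nothing.
It also fails if it takes over 43 s, if anything falls off the work surface, if the arm or the gripper's body presses on something with over 40 N, if the wrist force passes 120 N, or if a joint passes its speed limit or range.

## Working session

There is one attempt and no reset: what is moved stays moved. The work goes in short steps, Python scripts to look and compute and a tool call to move; the robot and the scene stay as the last step left them, time stands still between calls to the robot, and variables do not carry over. Pictures are saved under pics/ and viewed, at most 10 in all, crops included, and the job is handed in when it is done.

Besides the shell and the picture viewer there is one more tool, called after "Call:" as name(argument=value, ...), one argument or row to a line, values as JSON. servo_tool: Moves the arm, as the interface text tells. Its arguments: {"type":"object","properties":{"steps":{"type":"array","items":{"type":"array","items":{"type":"number"}}},"squeeze":{"type":"number"}},"required":["steps"]}

```bash
mkdir -p pics; cat > h.py <<'E'
from cell import *
import numpy as np, cv2
def cam(n):
    return read_camera(n)
def world(c,u,v,z=None):
    if z is None: z=c["range_z"][int(round(v)),int(round(u))]
    p=np.array([(u-c["cx"])/c["fx"]*z,(v-c["cy"])/c["fy"]*z,z])
    return c["R"].T@(p-c["t"])
def cloud(c,m):
    v,u=np.nonzero(m&(c["range_z"]>0)); z=c["range_z"][v,u]
    p=np.stack([(u-c["cx"])/c["fx"]*z,(v-c["cy"])/c["fy"]*z,z],1)
    return (p-c["t"])@c["R"]
E
python3 - <<'E'
from h import *
np.set_printoptions(precision=4,suppress=True)
s=get_state(); print(s["time_s"],s["ee_pos"],s["tcp_rot"])
ims=[]
for n in ["scene","top"]:
    c=cam(n); cv2.imwrite(f"pics/{n}0.png",c["color"])
    print(n,c["fx"],-c["R"].T@c["t"],c["R"][2])
    for l in ["fixture","stop_bar","post_top","lock_pin","knob_face","ring","cross_bar","bridge_caul","fence_face"]:
        r=regions_of(n,l)
        for d in r[:2]:
            P=cloud(c,d["region"])
            if len(P)>0: print(l,round(d["confidence"],2),d["location"],len(P),np.median(P,0),np.percentile(P,2,axis=0),np.percentile(P,98,axis=0))
E
```

```text
0.0 [0.238  0.5776 0.2049] [[-0.9246  0.3809 -0.0003]
 [ 0.3809  0.9246 -0.0011]
 [-0.0001 -0.0011 -1.    ]]
scene 515.8959098397727 [ 0.2109 -0.4396  0.5676] [ 0.4143  0.7183 -0.559 ]
fixture 0.95 [294.3, 283.3] 5595 [0.4887 0.0919 0.0587] [0.4372 0.0165 0.0007] [0.6061 0.2413 0.1381]
stop_bar 0.57 [286.8, 289.7] 1572 [0.4613 0.0824 0.0617] [0.435  0.0712 0.0402] [0.5352 0.1099 0.1194]
post_top 0.57 [282.6, 292.7] 1596 [0.4613 0.0822 0.0617] [0.435  0.0712 0.0393] [0.5358 0.1098 0.1195]
lock_pin 0.67 [276.7, 245.5] 1068 [0.5014 0.1882 0.0679] [ 0.474   0.1502 -0.0009] [0.537  0.2697 0.1477]
knob_face 0.69 [277.2, 247.2] 1082 [0.5018 0.1882 0.0678] [ 0.474   0.1502 -0.002 ] [0.5864 0.2913 0.1477]
ring 0.62 [275.5, 214.2] 416 [0.5011 0.1861 0.1178] [ 0.4735  0.1741 -0.4771] [0.9143 1.0762 0.1484]
ring 0.26 [284.2, 290.9] 1666 [0.462  0.0828 0.0616] [0.4349 0.0712 0.0148] [0.5368 0.1559 0.1194]
cross_bar 0.69 [278.3, 216.0] 414 [0.5081 0.1868 0.1124] [ 0.4734  0.1746 -0.5283] [0.9726 1.0819 0.1482]
bridge_caul 0.85 [334.7, 268.3] 482 [0.568  0.123  0.0542] [0.5551 0.0944 0.0422] [0.586
[... 734 characters left out ...]
5] 871 [0.4861 0.0946 0.0618] [0.4368 0.0753 0.052 ] [0.5446 0.1125 0.1206]
lock_pin 0.65 [313.3, 277.4] 952 [0.5046 0.1944 0.059 ] [ 0.4755  0.1338 -0.0017] [0.5352 0.2516 0.1487]
knob_face 0.65 [316.3, 280.3] 890 [0.5052 0.1932 0.0593] [0.4769 0.1339 0.0129] [0.5342 0.2494 0.1487]
ring 0.74 [318.5, 274.5] 237 [0.5071 0.1843 0.1453] [ 0.4735  0.1744 -0.0005] [0.5359 0.2028 0.1497]
cross_bar 0.7 [318.9, 271.9] 280 [0.5089 0.1844 0.1443] [ 0.4735  0.1737 -0.0017] [0.5563 0.2047 0.1496]
bridge_caul 0.83 [360.1, 246.2] 691 [0.5728 0.1155 0.0532] [0.5565 0.0674 0.0335] [0.5923 0.1605 0.0635]
bridge_caul 0.44 [353.7, 277.5] 6485 [0.5159 0.1189 0.0382] [0.4437 0.0339 0.0113] [0.6128 0.2357 0.145 ]
```

```bash
python3 - <<'E'
from h import *
np.set_printoptions(precision=4,suppress=True)
a=[]
for n in ["scene","top"]:
    c=cam(n); a.append(c["color"][120:420,120:520])
    P=cloud(c,c["range_z"]>0); 
    near=(np.hypot(P[:,0]-0.5,P[:,1]-0.12)<0.2); P=P[near]
    def rect(nm,m):
        Q=P[m][:,:2].astype(np.float32)*1000
        if len(Q)>5: print(n,nm,len(Q),"med",np.median(Q,0),"rect",cv2.minAreaRect(Q))
    z=P[:,2]
    rect("post",(abs(z-.12)<.003)&(P[:,1]<.13))
    rect("xbar",(abs(z-.146)<.004))
    rect("cheek70",abs(z-.070)<.0025)
    rect("bar62",(abs(z-.062)<.002)&(P[:,0]<.55))
    rect("plate",(abs(z-.015)<.003))
    r=regions_of(n,"bridge_caul")[0]["region"]; Q=cloud(c,r); Q=Q[(Q[:,2]>.045)&(Q[:,2]<.068)]
    print("caul",cv2.minAreaRect(Q[:,:2].astype(np.float32)*1000))
    k=(abs(z-.05)<.02)&(P[:,1]>.2)&(P[:,1]<.26)&(abs(P[:,0]-.505)<.03)
    print("knob",np.percentile(P[k],[1,50,99],axis=0)*1000)
im=np.hstack(a); cv2.imwrite("pics/a.png",im)
E
```

```text
scene post 468 med [520.4838 -22.3317] rect ((471.18560791015625, 8.224319458007812), (139.31683349609375, 298.8135986328125), 55.35953140258789)
scene xbar 3800 med [345.8212  59.9999] rect ((457.23345947265625, 45.865333557128906), (277.63336181640625, 261.1649169921875), 15.564898490905762)
scene cheek70 703 med [518.7348  87.5829] rect ((509.8404235839844, 66.18048858642578), (155.106201171875, 252.07325744628906), 17.02327537536621)
scene bar62 753 med [491.6504  92.6396] rect ((487.663818359375, 87.05034637451172), (324.0177307128906, 105.4251937866211), 73.13238525390625)
scene plate 911 med [466.8745  58.342 ] rect ((511.9134826660156, 57.751258850097656), (155.57957458496094, 235.55137634277344), 17.009357452392578)
caul ((566.2430419921875, 125.97389221191406), (46.39684295654297, 70.90977478027344), 9.914031982421875)
knob [[478.0096 203.0857  35.7908]
 [490.1554 239.3725  56.1291]
 [533.0413 250.0386  66.6251]]
top post 367 med [455.0736  59.8349] rect ((478.9090576171875, 10.574935913085938), (151.2606658935547, 297.9863586425781), 68.44558715820312)
top xbar 3320 med [341.2495  78.0535] rect ((460.25994873046875, 49.194541931152344), (286.9367370605469, 255.4135284423828), 14.816789627075195)
top cheek70 530 med [522.5391 114.0046] rect ((530.820068359375, 90.81212615966797), (157.9566650390625, 316.1767578125), 6.675333499908447)
top bar62 630 med [499.332   95.3047] rect ((491.7294921875, 92.49612426757812), (114.48654174804688, 309.98968505859375), 13.427775382995605)
top plate 2566 med [513.1106 129.8069] rect ((540.219482421875, 56.3780517578125), (175.9303436279297, 253.06362915039062), 8.83297348022461)
caul ((574.2138671875, 114.71684265136719), (21.195444107055664, 98.35015869140625), 12.210739135742188)
knob [[478.1747 201.077   48.5419]
 [497.7681 231.4279  57.0147]
 [533.2339 252.1515  67.5172]]
```

View pics/a.png

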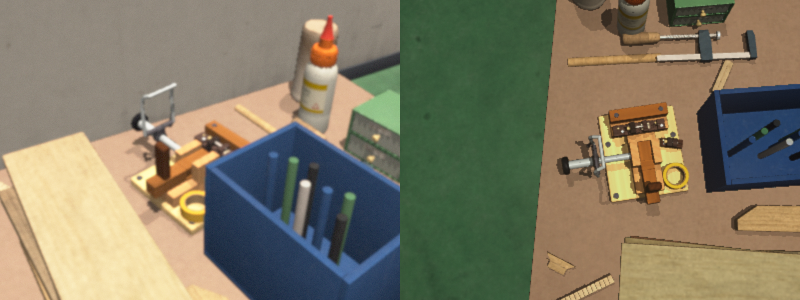

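```bash
python3 - <<'E'
from h import *
np.set_printoptions(precision=1,suppress=True)
c=cam("top"); 
reg={l:regions_of("top",l)[0]["region"] for l in ["fixture","post_top","lock_pin","ring","bridge_caul"]}
D={k:cloud(c,m)*1000 for k,m in reg.items()}
def rect(nm,Q):
    Q=Q[:,:2].astype(np.float32); print(nm,len(Q),np.median(Q,0),Q.mean(0),cv2.minAreaRect(Q))
z=lambda Q,a,b:Q[(Q[:,2]>a)&(Q[:,2]<b)]
rect("plate",z(D["fixture"],10,20))
rect("cheeks",z(D["fixture"],66,74))
rect("ledge38",z(D["fixture"],35,41))
rect("post",z(D["post_top"],115,124))
rect("bar",z(D["post_top"],59,65))
rect("xbar",z(D["ring"],138,152))
rect("caul",z(D["bridge_caul"],50,68))
rect("pinlow",z(D["lock_pin"],45,72))
for p in z(D["fixture"],10,20)[::150]: pass
c2=c["color"][190:340,260:420]; cv2.imwrite("pics/b.png",cv2.resize(c2,None,fx=5,fy=5,interpolation=2)[:600])
E
```

```text
plate 2662 [511.9 133.7] [516.7 113.3] ((532.8555908203125, 102.97981262207031), (168.9553680419922, 149.82679748535156), 12.215672492980957)
cheeks 571 [522.1 118.7] [526.1 127. ] ((550.7078247070312, 149.03076171875), (173.80667114257812, 167.99928283691406), 76.7724380493164)
ledge38 631 [505.6 106.6] [524.  102.1] ((524.5711059570312, 100.80937194824219), (137.2293701171875, 109.71629333496094), 12.565657615661621)
post 103 [459.3  88.1] [459.3  87.7] ((459.5274353027344, 87.1903305053711), (13.452324867248535, 22.226951599121094), 3.716578722000122)
bar 617 [497.9  95.9] [495.   95.5] ((491.24920654296875, 94.14846801757812), (113.90750122070312, 23.921323776245117), 11.852448463439941)
xbar 162 [505.9 182.1] [506.4 183. ] ((506.77667236328125, 186.42080688476562), (60.79899215698242, 17.320993423461914), 12.378480911254883)
caul 479 [573.5 117.2] [573.8 115.4] ((574.3463134765625, 114.8983154296875), (21.040441513061523, 98.25558471679688), 13.021105766296387)
pinlow 556 [503.5 198.7] [503.9 197.7] ((506.4154968261719, 189.7293701171875), (50.819217681884766, 120.54215240478516), 3.160067081451416)
```

View pics/b.png

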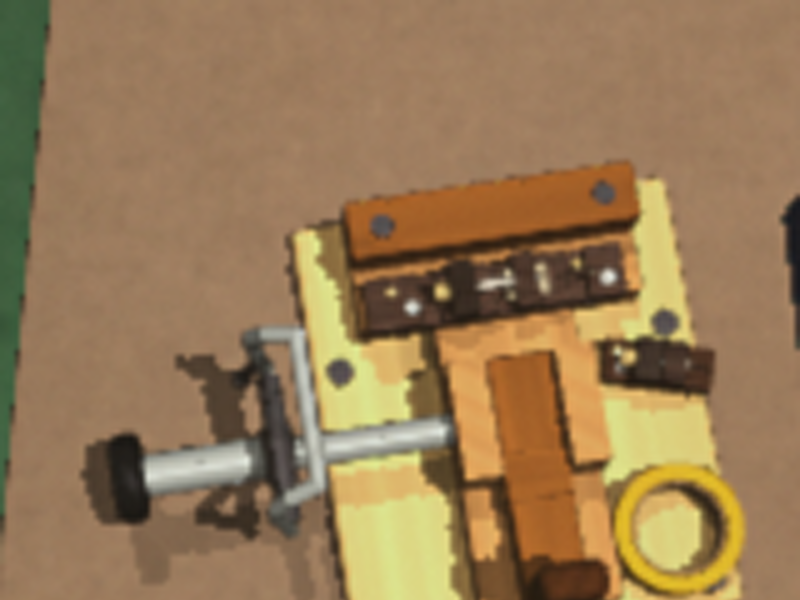

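Call:
servo_tool(
  steps=[
    [1, -15, -17, 0, 0.06],
    [1, -50, -56, 0, 0.16],
    [1, -85, -95, 0, 0.27],
    [1, -118, -132, 0, 0.38],
    [1, -151, -169, 0, 0.5],
    [1, -184, -206, 0, 0.62],
    [1, -217, -243, 0, 0.74],
    [1, -250, -280, 0, 0.86],
  ],
  squeeze=20,
)

```text
time_s: 2.3
ee_pos: [0.3619, 0.2244, 0.2057]
tcp_rot: [[-0.31, 0.951, 0.0], [0.951, 0.31, 0.001], [0.001, 0.001, -1.0]]
wrist_force: [1.5, -0.4, 0.0]
width: 0.0339
gripper_force: 0.0
```

```bash
cat >> h.py <<'E'
O=np.array([525.0,101.3]); A=np.radians(12.2)
def st():
    s=get_state(); p=np.array(s["ee_pos"])*1000; R=np.array(s["tcp_rot"])
    d=p[:2]-O; f=[d[0]*np.cos(A)+d[1]*np.sin(A),-d[0]*np.sin(A)+d[1]*np.cos(A)]
    print("t",round(s["time_s"],2),"fix",np.round(f,1),"z",round(p[2],1),"yawerr(tool x vs fix y)",round(np.arctan2(R[1,0],R[0,0])-A-np.pi/2,3),"tilt",np.round(R[:2,2],3),"F",np.round(s["wrist_force"],1),"w",s["width"],"q",np.round(s["joint_positions"],2))
E
python3 -c "from h import *; st()"
```

```text
t 2.3 fix [-133.4  154.8] z 205.7 yawerr(tool x vs fix y) 0.102 tilt [0.    0.001] F [ 1.5 -0.4  0. ] w 0.03386163245751911 q [-0.91  0.05  0.3   2.09 -0.02  1.01 -0.29]
```

Call:
servo_tool(
  steps=[
    [1, -40, 1, 0, 0.105],
    [1, -85, 1, 10, 0.105],
    [1, -125, 2, 30, 0.105],
    [1, -150, 2, 60, 0.105],
    [1, -156, 2, 90, 0.105],
    [1, -156, 2, 108, 0.105],
    [1, -156, 2, 110, 0.105],
    [1, -156, 2, 110, 0.105],
  ],
)

```text
time_s: 3.1
ee_pos: [0.4127, 0.0789, 0.0958]
tcp_rot: [[-0.213, 0.977, -0.0], [0.977, 0.213, -0.0], [-0.0, -0.0, -1.0]]
wrist_force: [0.4, 0.2, -0.4]
width: 0.0005
gripper_force: 0.0
```

```bash
python3 -c "
from h import *; st()
c=cam('top'); cv2.imwrite('pics/c.png',cv2.resize(c['color'][190:340,260:460],None,fx=4,fy=4))
w=cam('wrist'); cv2.imwrite('pics/w.png',w['color'])"
```

```text
t 3.1 fix [-114.5    1.8] z 95.8 yawerr(tool x vs fix y) 0.002 tilt [-0. -0.] F [ 0.4  0.2 -0.4] w 0.00048605169494690643 q [-0.67  0.23  0.45  2.21 -0.15  0.73  0.1 ]
```

View pics/w.png

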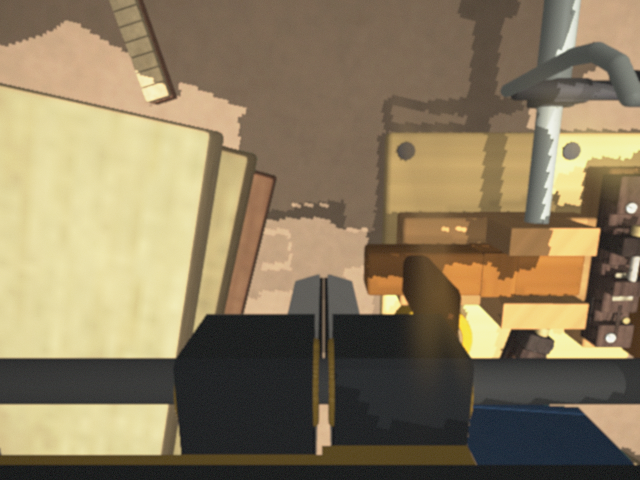

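Call:
servo_tool(
  steps=[
    [1, -2, 10, 0, 0],
    [1, -2, 20, 0, 0],
    [1, -2, 27, 0, 0],
    [1, -2, 32, 0, 0],
    [1, -2, 37, 0, 0],
    [1, -2, 42, 0, 0],
    [1, -2, 46, 0, 0],
    [1, -2, 46, 0, 0],
  ],
)

```text
time_s: 4.0
ee_pos: [0.4585, 0.0868, 0.0954]
tcp_rot: [[-0.213, 0.977, 0.0], [0.977, 0.213, -0.0], [-0.0, 0.0, -1.0]]
wrist_force: [0.3, -0.4, 0.5]
width: 0.0001
gripper_force: 0.0
```

```bash
python3 -c "
from h import *; st()"
```

```text
t 4.0 fix [-68.1  -0.2] z 95.4 yawerr(tool x vs fix y) 0.002 tilt [ 0. -0.] F [ 0.3 -0.4  0.5] w 9.813998629053548e-05 q [-0.64  0.31  0.44  2.11 -0.19  0.76  0.14]
```

Call:
servo_tool(
  steps=[
    [1, 0, 1, 0, 0],
    [1, 0, 2, 0, 0],
    [1, 0, 3, 0, 0],
    [1, 0, 4, 0, 0],
    [1, 0, 5, 0, 0],
    [1, 0, 5.5, 0, 0],
    [1, 0, 6, 0, 0],
    [1, 0, 6.5, 0, 0],
  ],
)

```text
time_s: 4.8
ee_pos: [0.464, 0.088, 0.0954]
tcp_rot: [[-0.213, 0.977, -0.001], [0.977, 0.213, -0.0], [-0.0, -0.001, -1.0]]
wrist_force: [-8.8, -2.9, 8.6]
width: 0.0005
gripper_force: 4.5
```

```bash
python3 - <<'E'
from h import *
st()
np.set_printoptions(precision=1,suppress=True)
for n in ["top","scene"]:
    c=cam(n)
    for l,a,b in [("post_top",116,124),("bridge_caul",50,68)]:
        for d in regions_of(n,l)[:1]:
            Q=cloud(c,d["region"])*1000; Q=Q[(Q[:,2]>a)&(Q[:,2]<b)]
            if len(Q)<5: print(n,l,"none");continue
            D=Q[:,:2]-O; F=np.c_[D@[np.cos(A),np.sin(A)],D@[-np.sin(A),np.cos(A)]]
            print(n,l,d["confidence"],len(Q),np.percentile(F,[2,50,98],axis=0).tolist())
cv2.imwrite('pics/d.png',cam('wrist')["color"])
E
```

```text
t 4.8 fix [-62.5  -0.2] z 95.4 yawerr(tool x vs fix y) 0.002 tilt [-0.001 -0.   ] F [-8.8 -2.9  8.6] w 0.0005247485989132852 q [-0.63  0.32  0.44  2.09 -0.2   0.77  0.15]
top bridge_caul 0.47 134 [[45.59064726123471, 22.007092666189912], [55.81481423103713, 40.52454027486239], [65.45502003300467, 51.63390101524868]]
scene post_top 0.8 50 [[-50.34976837793433, -12.646194884498996], [-43.65376109861058, -8.000579249511773], [-38.133126483617374, 1.5540294753527275]]
scene bridge_caul 0.85 371 [[44.34136028377195, -17.84359644642949], [54.113714937516335, 11.27713405133977], [67.27984973143154, 49.846705256676586]]
```

View pics/d.png

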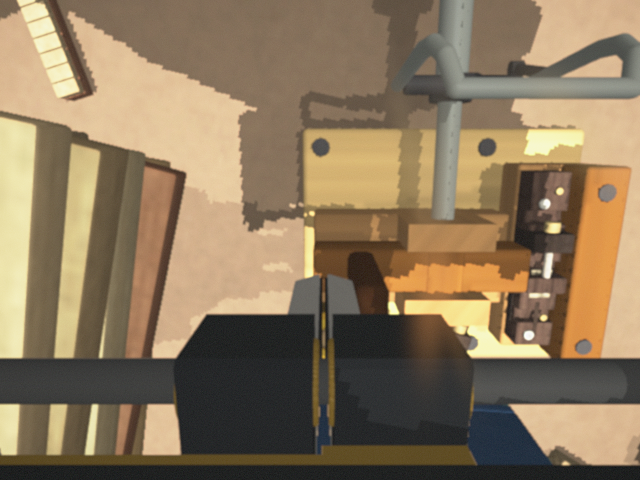

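Call:
servo_tool(
  steps=[
    [1, 0, 0.7, 0, 0],
    [1, 0, 1.4, 0, 0],
    [1, 0, 2, 0, 0],
    [1, 0, 2, 0, 0],
    [1, 0, 2, 0, 0],
    [1, 0, 2, 0, 0],
    [1, 0, 2, 0, 0],
    [1, 0, 2, 0, 0],
  ],
)

```text
time_s: 5.95
ee_pos: [0.4641, 0.088, 0.0951]
tcp_rot: [[-0.213, 0.977, -0.005], [0.977, 0.213, -0.001], [0.0, -0.005, -1.0]]
wrist_force: [-18.7, -3.8, 13.9]
width: 0.0002
gripper_force: 9.7
```

```bash
python3 -c "
from h import *; st()"
```

```text
t 5.95 fix [-62.3  -0.1] z 95.1 yawerr(tool x vs fix y) 0.002 tilt [-0.005 -0.001] F [-18.7  -3.8  13.9] w 0.00024263032782622187 q [-0.63  0.32  0.44  2.09 -0.2   0.77  0.15]
```

Call:
servo_tool(
  steps=[
    [1, 0, -15, 0, 0],
    [1, 0, -40, -5, 0],
    [1, 0, -45, -40, 0],
    [1, 10, -45, -85, 0],
    [1, 45, -40, -108, 0],
    [1, 90, -15, -110, 0],
    [1, 130, 15, -110, 0],
    [1, 165, 40, -110, 0],
  ],
)

```text
time_s: 6.75
ee_pos: [0.471, 0.2612, 0.206]
tcp_rot: [[-0.214, 0.977, 0.002], [0.977, 0.214, 0.002], [0.001, 0.002, -1.0]]
wrist_force: [-0.4, -1.5, 1.0]
width: 0.0004
gripper_force: 0.0
```

```bash
python3 - <<'E'
from h import *
st()
np.set_printoptions(precision=1,suppress=True)
for n in ["top","scene"]:
    c=cam(n)
    for l,a,b in [("post_top",116,124),("bridge_caul",50,68)]:
        for d in regions_of(n,l)[:1]:
            Q=cloud(c,d["region"])*1000; Q=Q[(Q[:,2]>a)&(Q[:,2]<b)]
            if len(Q)<5: print(n,l,"none");continue
            D=Q[:,:2]-O; F=np.c_[D@[np.cos(A),np.sin(A)],D@[-np.sin(A),np.cos(A)]]
            print(n,l,d["confidence"],len(Q),np.percentile(F,[2,50,98],axis=0).tolist())
E
```

```text
t 6.75 fix [-19.  167.7] z 206.0 yawerr(tool x vs fix y) 0.003 tilt [0.002 0.002] F [-0.4 -1.5  1. ] w 0.0004041998979843791 q [-0.87  0.27  0.37  1.84 -0.11  1.05 -0.24]
top post_top 0.74 101 [[-50.70494089297357, -11.20613771094527], [-44.56599772310476, 0.2062243733615446], [-38.39818003224673, 11.18765568688719]]
top bridge_caul 0.63 450 [[45.52555354073499, -42.77817917171378], [55.08091863115753, 4.636312888617702], [64.86313077306514, 49.58649273915418]]
scene post_top 0.93 91 [[-51.503454323677545, -11.943902818873687], [-46.24524998140579, -2.392321584345592], [-39.956872468866, 8.85604775000149]]
scene bridge_caul 0.88 384 [[44.18340223287973, -18.456651399711827], [54.75130711422666, 11.224428388021309], [67.59368719195389, 50.04811661654573]]
```

Call:
servo_tool(
  steps=[
    [1, 20, 12, 0, 0],
    [1, 27, 19, 15, 0],
    [1, 27, 19, 50, 0],
    [1, 27, 19, 90, 0],
    [1, 27, 19, 130, 0],
    [1, 27, 19, 155, 0],
    [1, 27, 19, 160, 0],
    [1, 27, 19, 160, 0],
  ],
)

```text
time_s: 7.85
ee_pos: [0.4832, 0.2879, 0.0459]
tcp_rot: [[-0.212, 0.977, -0.0], [0.977, 0.212, -0.0], [-0.0, -0.0, -1.0]]
wrist_force: [1.0, 0.2, 0.6]
width: 0.0004
gripper_force: 0.0
```

```bash
python3 - <<'E'
from h import *
st()
c=cam("top")
d=regions_of("top","knob_face")[0]; Q=cloud(c,d["region"])*1000; Q=Q[(Q[:,2]>40)&(Q[:,2]<75)]
D=Q[:,:2]-O; F=np.c_[D@[np.cos(A),np.sin(A)],D@[-np.sin(A),np.cos(A)]]
print(np.percentile(F,[1,50,99],axis=0).tolist())
cv2.imwrite('pics/e.png',np.vstack([cv2.resize(cam('wrist')["color"],(400,300)),cv2.resize(c['color'][190:340,220:420],(400,300))]))
E
```

```text
t 7.85 fix [ -1.5 191.2] z 45.9 yawerr(tool x vs fix y) 0.001 tilt [-0. -0.] F [1.  0.2 0.6] w 0.00035702020939418655 q [-0.83  0.53  0.3   1.9  -0.22  0.75 -0.19]
[[-67.18508057594428, -51.32011879860172], [7.731664033595066, 8.790651568219694], [88.16227796098386, 140.6633778415904]]
```

View pics/e.png

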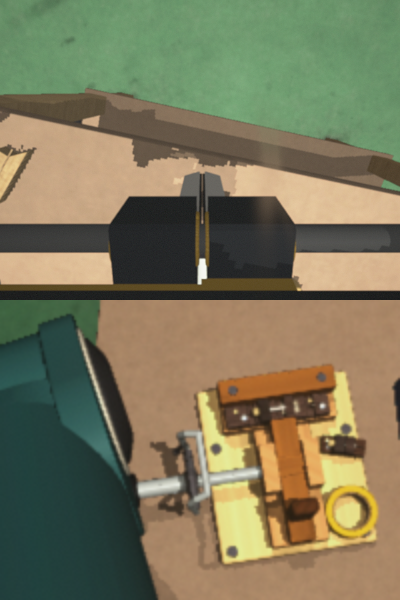

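Call:
servo_tool(
  steps=[
    [1, -10, 1, 0, 0],
    [1, -20, 1, 0, 0],
    [1, -28, 1, 0, 0],
    [1, -36, 1, 0, 0],
    [1, -46, 1, 0, 0],
    [1, -56, 1, 0, 0],
    [1, -66, 1, 0, 0],
    [1, -75, 1, 0, 0],
  ],
)

```text
time_s: 8.8
ee_pos: [0.5003, 0.2147, 0.0455]
tcp_rot: [[-0.213, 0.977, 0.0], [0.977, 0.213, 0.0], [-0.0, 0.0, -1.0]]
wrist_force: [0.4, 3.8, 2.5]
width: 0.0002
gripper_force: 2.2
```

```bash
python3 -c "
from h import *; st()"
```

```text
t 8.8 fix [ -0.2 116.1] z 45.5 yawerr(tool x vs fix y) 0.002 tilt [0. 0.] F [0.4 3.8 2.5] w 0.00019099019725242483 q [-0.71  0.5   0.31  1.95 -0.23  0.72 -0.05]
```

Moving with about 4 N, so the pin is sliding. Home is expected near y 103.

Call:
servo_tool(
  steps=[
    [1, -3, 0, 0, 0],
    [1, -6, 0, 0, 0],
    [1, -8, 0, 0, 0],
    [1, -10, 0, 0, 0],
    [1, -11, 0, 0, 0],
    [1, -12, 0, 0, 0],
    [1, -13, 0, 0, 0],
    [1, -13.5, 0, 0, 0],
  ],
)

```text
time_s: 9.6
ee_pos: [0.5025, 0.2037, 0.0455]
tcp_rot: [[-0.214, 0.977, -0.0], [0.977, 0.214, 0.001], [0.001, 0.0, -1.0]]
wrist_force: [-1.4, 11.7, 1.4]
width: 0.0005
gripper_force: 5.9
```

```bash
python3 -c "
from h import *; st()"
```

```text
t 9.6 fix [ -0.3 104.9] z 45.5 yawerr(tool x vs fix y) 0.003 tilt [-0.     0.001] F [-1.4 11.7  1.4] w 0.0005468933536389128 q [-0.69  0.5   0.31  1.95 -0.23  0.72 -0.03]
```

Call:
servo_tool(
  steps=[
    [1, -0.7, 0, 0, 0],
    [1, -1.4, 0, 0, 0],
    [1, -2, 0, 0, 0],
    [1, -2, 0, 0, 0],
    [1, -2, 0, 0, 0],
    [1, -2, 0, 0, 0],
    [1, -2, 0, 0, 0],
    [1, -2, 0, 0, 0],
  ],
)

```text
time_s: 10.4
ee_pos: [0.5025, 0.2036, 0.0455]
tcp_rot: [[-0.216, 0.976, -0.0], [0.976, 0.216, 0.003], [0.003, 0.0, -1.0]]
wrist_force: [-2.7, 19.3, 0.1]
width: 0.0006
gripper_force: 9.8
```

```bash
python3 -c "
from h import *; st()"
```

```text
t 10.4 fix [ -0.3 104.7] z 45.5 yawerr(tool x vs fix y) 0.005 tilt [-0.     0.003] F [-2.7 19.3  0.1] w 0.000570768303819547 q [-0.69  0.5   0.31  1.95 -0.23  0.72 -0.02]
```

Call:
servo_tool(
  steps=[
    [1, 15, 0, 0, 0],
    [1, 40, 0, -5, 0],
    [1, 41, 0, -40, 0],
    [1, 41, 0, -85, 0],
    [1, 41, 0, -130, 0],
    [1, 41, 0, -158, 0],
    [1, 41, 0, -160, 0],
    [1, 41, 0, -160, 0],
  ],
)

```text
time_s: 11.2
ee_pos: [0.4944, 0.2405, 0.2054]
tcp_rot: [[-0.213, 0.977, 0.0], [0.977, 0.213, -0.0], [-0.0, 0.0, -1.0]]
wrist_force: [0.4, 1.2, -1.0]
width: 0.0004
gripper_force: 0.0
```

```bash
python3 - <<'E'
from h import *
st()
def fx(Q):
    D=Q[:,:2]-O; return np.c_[D@[np.cos(A),np.sin(A)],D@[-np.sin(A),np.cos(A)],Q[:,2]]
ims=[]
for n in ["top","scene"]:
    c=cam(n); ims.append(c["color"])
    for l,a,b in [("cross_bar",139,152),("lock_pin",40,75)]:
        for d in regions_of(n,l)[:1]:
            F=fx(cloud(c,d["region"])*1000); F=F[(F[:,2]>a)&(F[:,2]<b)]
            print(n,l,d["confidence"],len(F),np.percentile(F,[3,50,97],axis=0).round(1).tolist())
cv2.imwrite('pics/f.png',np.hstack([cv2.resize(ims[0][190:340,240:440],(400,300)),cv2.resize(ims[1][180:330,200:400],(400,300))]))
E
```

```text
t 11.2 fix [ -0.5 142.6] z 205.4 yawerr(tool x vs fix y) 0.002 tilt [ 0. -0.] F [ 0.4  1.2 -1. ] w 0.00042728476896162836 q [-0.82  0.3   0.38  1.81 -0.12  1.05 -0.18]
top cross_bar 0.73 172 [[-28.9, 19.4, 140.8], [-0.7, 23.4, 146.6], [29.2, 34.6, 149.8]]
top lock_pin 0.68 153 [[-16.9, -35.4, 51.4], [1.1, 33.4, 70.3], [27.7, 38.8, 74.1]]
scene cross_bar 0.77 138 [[-29.5, 17.9, 141.9], [-7.0, 21.0, 146.4], [24.4, 31.7, 148.4]]
scene lock_pin 0.84 283 [[-15.2, 28.4, 43.2], [-3.5, 82.5, 61.3], [29.1, 92.0, 72.8]]
```

View pics/f.png

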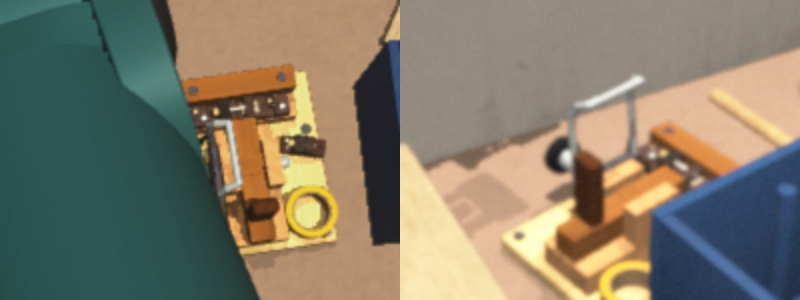

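Call:
servo_tool(
  steps=[
    [1, -25, 0.5, 0, 0],
    [1, -60, 0.5, 5, 0],
    [1, -78, 0.5, 25, 0],
    [1, -80, 0.5, 50, 0],
    [1, -80, 0.5, 68, 0],
    [1, -82, 0.5, 73, 0],
    [1, -90, 0.5, 73, 0],
    [1, -97, 0.5, 73, 0],
  ],
)

```text
time_s: 12.3
ee_pos: [0.5162, 0.1452, 0.1331]
tcp_rot: [[-0.213, 0.977, 0.001], [0.977, 0.213, -0.0], [-0.0, 0.001, -1.0]]
wrist_force: [-0.1, -0.3, 0.9]
width: 0.0007
gripper_force: 0.0
```

```bash
python3 -c "
from h import *; st()"
```

```text
t 12.3 fix [ 0.7 44.8] z 133.1 yawerr(tool x vs fix y) 0.002 tilt [ 0.001 -0.   ] F [-0.1 -0.3  0.9] w 0.0006513472624102856 q [-0.66  0.36  0.4   1.92 -0.18  0.9   0.04]
```

Call:
servo_tool(
  steps=[
    [1, -12, 0, 0, 0],
    [1, -21, 0, 2, 0],
    [1, -30, 0, 6, 0],
    [1, -39, 0, 9, 0],
    [1, -47, 0, 14, 0],
    [1, -55, 0, 20, 0],
    [1, -62, 0, 26, 0],
    [1, -68, 0, 30, 0],
  ],
)

```text
time_s: 13.1
ee_pos: [0.5301, 0.0786, 0.1017]
tcp_rot: [[-0.213, 0.977, -0.001], [0.977, 0.213, -0.001], [-0.0, -0.001, -1.0]]
wrist_force: [-0.5, -1.2, -0.9]
width: 0.0003
gripper_force: 0.0
```

```bash
python3 - <<'E'
from h import *
st()
c=cam("scene"); cv2.imwrite('pics/g.png',cv2.resize(c["color"][180:330,200:400],(800,600)))
E
```

```text
t 13.1 fix [  0.2 -23.3] z 101.7 yawerr(tool x vs fix y) 0.002 tilt [-0.001 -0.001] F [-0.5 -1.2 -0.9] w 0.0003142077311131756 q [-0.54  0.41  0.41  1.94 -0.21  0.83  0.2 ]
```

View pics/g.png

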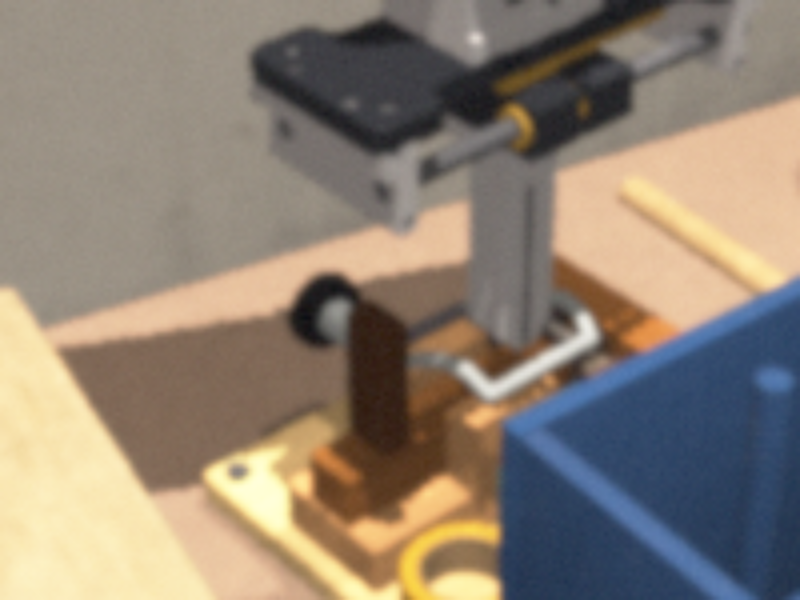

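Call:
servo_tool(
  steps=[
    [1, 0, 0, 0, 0],
    [1, 0, 0, 0, 0],
    [1, 0, 0, -5, 0],
    [1, 0, 0, -30, 0],
    [1, 0, 0, -70, 0],
    [1, 20, 0, -105, 0],
    [1, 60, 0, -110, 0],
    [1, 100, 0, -110, 0],
  ],
)

```text
time_s: 13.95
ee_pos: [0.5093, 0.1785, 0.2148]
tcp_rot: [[-0.212, 0.977, 0.003], [0.977, 0.212, 0.002], [0.001, 0.003, -1.0]]
wrist_force: [-0.1, 0.7, -0.8]
width: 0.0005
gripper_force: 0.0
```

```bash
python3 - <<'E'
from h import *
st()
def fx(Q):
    D=Q[:,:2]-O; return np.c_[D@[np.cos(A),np.sin(A)],D@[-np.sin(A),np.cos(A)],Q[:,2]]
ims=[]
for n in ["top","scene"]:
    c=cam(n); ims.append(c["color"])
    for l in ["cross_bar","post_top","bridge_caul"]:
        for d in regions_of(n,l)[:1]:
            F=fx(cloud(c,d["region"])*1000)
            print(n,l,d["confidence"],len(F),np.percentile(F,[3,50,97],axis=0).round(1).tolist())
cv2.imwrite('pics/k.png',np.hstack([cv2.resize(ims[0][200:330,310:440],(400,400)),cv2.resize(ims[1][200:330,210:340],(400,400))]))
E
```

```text
t 13.95 fix [ 0.9 78.8] z 214.8 yawerr(tool x vs fix y) 0.001 tilt [0.003 0.002] F [-0.1  0.7 -0.8] w 0.00046045814080422864 q [-0.73  0.27  0.4   1.83 -0.12  1.06 -0.07]
scene cross_bar 0.69 198 [[-32.0, -44.0, 52.5], [-25.5, -17.5, 68.5], [31.5, 24.7, 71.6]]
scene post_top 0.76 1316 [[-69.2, -12.9, 41.4], [-48.7, -5.5, 62.1], [26.6, 10.7, 119.0]]
scene bridge_caul 0.63 297 [[45.6, -18.4, 48.4], [54.7, 10.8, 56.3], [64.7, 48.4, 63.4]]
```

View pics/k.png

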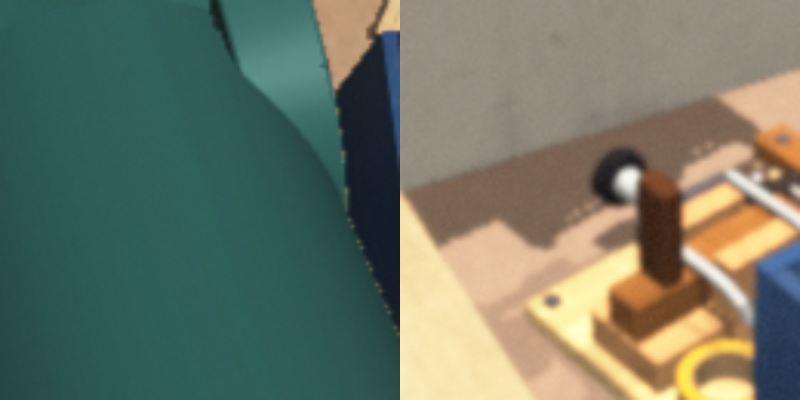

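Call:
servo_tool(
  steps=[
    [1, 40, 0, 0, 0],
    [1, 80, 0, 0, 0],
    [1, 120, 0, 0, 0],
    [1, 160, 0, 0, 0],
    [1, 190, 0, 0, 0],
    [1, 200, 0, 0, 0],
    [1, 200, 0, 0, 0],
    [1, 200, 0, 0, 0],
  ],
)

```text
time_s: 15.15
ee_pos: [0.467, 0.3708, 0.2124]
tcp_rot: [[-0.212, 0.977, 0.0], [0.977, 0.212, -0.001], [-0.001, 0.0, -1.0]]
wrist_force: [0.2, 0.7, 0.4]
width: 0.0006
gripper_force: 0.0
```

```bash
python3 - <<'E'
from h import *
st()
def fx(Q):
    D=Q[:,:2]-O; return np.c_[D@[np.cos(A),np.sin(A)],D@[-np.sin(A),np.cos(A)],Q[:,2]]
c=cam("top")
for l in ["cross_bar","lock_pin","post_top","bridge_caul"]:
    for d in regions_of("top",l)[:1]:
        F=fx(cloud(c,d["region"])*1000)
        print(l,d["confidence"],len(F),np.percentile(F,[3,50,97],axis=0).round(1).tolist())
cv2.imwrite('pics/m.png',cv2.resize(c["color"][200:330,290:420],(600,600),interpolation=2))
E
```

```text
t 15.15 fix [  0.3 275.7] z 212.4 yawerr(tool x vs fix y) 0.0 tilt [ 0.    -0.001] F [0.2 0.7 0.4] w 0.0006410080167682046 q [-0.96  0.37  0.31  1.69 -0.12  1.1  -0.41]
lock_pin 0.61 729 [[-31.2, -42.8, 14.3], [0.0, 36.5, 62.7], [30.8, 92.6, 72.9]]
post_top 0.86 853 [[-67.0, -11.6, 45.1], [-15.0, 1.4, 61.7], [42.4, 12.1, 120.1]]
bridge_caul 0.7 569 [[45.5, -42.9, 44.6], [54.4, 6.4, 53.6], [64.8, 49.3, 63.6]]
```

View pics/m.png

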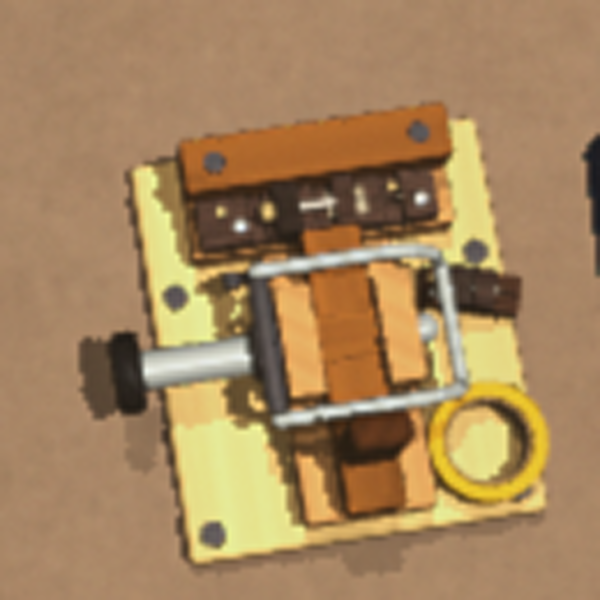

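The ring lies closed, with its cross bar at pixel (452,320), just past the pin's nose at (428,325). The bar's nose is against the caul and the arm is clear.

```bash
python3 -c "
from cell import *
print(sign_off())"
```

```text
the job is handed in; nothing more can be done
None
```

I pushed the bar fully home with the caul held at the fence, pushed the pin in to its stop, and flipped the ring so it snapped shut over the pin's nose; handed in at about 15 s with the arm clear, no verdict returned.

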